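# Check the post has cooled, then hold the bracket home behind the fixture lip

## Robot

A 6-joint arm with a two-finger parallel gripper is mounted at the origin on the work surface. World frame = base frame: x ahead of the robot, y to its left, z up, the work surface at z = 0. Lengths are in m, angles in degrees, forces in N, time in s.
With the tool pointing down it reaches from about 0.4 to 0.825 m from the base axis. Payload 7 kg.
Tool frame: the origin (TCP) lies at the centre of the arm's flange, where the gripper is bolted on; the fingertips stand 173 mm ahead of it and the grasp point (between the pads) lies 155 mm ahead of it; z points along the fingers, y is the line along which they close (so a half turn about z gives the same grasp; the last joint's range is limited). The gripper opens to 85 mm and grips with 20 to 120 N. Pads are 22 mm wide; open, the fingers measure 114 mm over their backs; the gripper's body (76 mm by 85 mm) begins 54 mm behind the grasp point. The pads swing forward as they close: fully open they stand 13 mm farther back than shut.
Start: joints at [85.548, 20.546, 0.682, 0, -70.136, -16.507], TCP at [0.241, 0.63, 0.405] pointing down, gripper open.
Joint ranges: [-176.03, 176.03], [-82.01, 121.73], [-58.28, 71.71], [-173.87, 95.51], [-174.79, -0.11], [-173.66, 173.66]. Speed limits (degrees/s): [136.94, 136.94, 172.46, 180, 180, 180].

## Interface

Orientations are given as a 3x3 rotation matrix whose columns are the frame's x, y, z axes.
In Python, from cell import bot gives the robot as it stands. The module is installed in compiled form; this text tells all that it offers.
- The arm moves only by the tool step_arm, never from a script. Its argument "motion" is a list of rows, each a list of 3 entries, a list of its own where there are three numbers: the turn, a rotation vector about the tool's x, y, z in rad, then the shift along the tool's x, y, z in mm, then the opening, from 0 (shut) to 1 (fully open). A call has 1 to 12 rows; each row shifts and turns the commanded pose from where the row before left it, along the tool's axes as they then stand; what a row does not reach is not made up. A row lasts 1/12 s, in which the tool goes at most 41.7 mm and 7.16 degrees, less where a joint would pass 70% of its speed; a pose out of reach is approached as far as the arm can. A call with a gripper value outside its range is refused whole. The fingers move at their own pace and stop on an object; "grip_force" is the grip in N (left out, the last holds). Time passes only in rows, so rows that do not move let the fingers close. It gives the time, the measured TCP pose, the force, the opening and the grip force at its end, in the units of the state.
- bot.get_state(): the state, without advancing time (a new reading comes with each control period).
- bot.capture(name): name is "scene" or "top"; returns (picture, depth): 384x512x3 uint8, blue, green, red; 384x512 float32, m along the optical axis (not along the pixel's ray), 0 where there is no reading.
- bot.get_calibration(name): a dict with "fx", "fy", "cx", "cy" (pixels), "world_to_cam" (4x4, takes a point from world to camera coordinates). Camera axes: x right, y down, z forward; pixel columns grow to the right and rows downward; lengths in m; the calibration is good to about 2 mm. A picture is of the moment at which its call begins. get_calibration takes no time and is no camera call.
- bot.sign_off(): hands the job in; it is judged then, once.
The state is a dict: "time_s": time; "joints": joint angles; "dq": joint speeds; "effort": joint torques, N m; "position": TCP position; "eef_rot": TCP orientation; "ft_force": force on the tool from outside, world axes, zero at the start; "wrist_torque": the same for the moment, N m; "gripper_width": finger opening in m; "grasp_force": force on a finger pad.
Only numpy, scipy, OpenCV 4.12 (cv2) and the standard library are available. Lean on these libraries where they do the work, as an engineer would, in place of code of your own. Each camera call takes 0.05 s, during which the arm holds its last target. There are 200 camera calls.

## Task

Pick up the infrared thermometer and aim it, from the robot's side and about 10 cm away, at the round dark patch on the fixture's upright post; hold it steady there for a good second (1.5 s), then stand it back on the bench and let go. Then push the foot of the short upright angle bracket (the one with the tall leg) in under the fixture's lip, against the sprung plunger, until it is fully home and square against the stops, and finish while still holding it pressed home, ready for tacking; leave the other things on the bench where they are.

Things in the scene. Friction and masses are not known exactly. Their poses are not given: they have to be found in the camera images.
- thermometer: grey pistol-shaped infrared thermometer standing on its black battery foot (75 x 55 in plan, 26 high). Origin: centre of the underside of the foot; x the way it looks, z up. Level barrel along x from -55 to +60, 40 wide, at heights 89 to 131: grip it from above across the 40, over the origin. A slim handle joins foot and barrel. 0.24 to 0.38 kg.
- lens (a point): centre of the thermometer's lens, front end of the barrel: 75 ahead (+x) of its origin and 110 above it; x = line of sight.
- fixture: steel welding fixture fixed to the bench. Origin: on the bench below the middle of the front edge of its lip; x = the direction in which the bracket is pushed (away from the robot, within 0.3 rad of world x), y left, z up. Left of the pocket a square post 60 x 60 stands at y 100 to 160, front face at x 20, 177 high. The rest is under 30 high, reaching back to x 100.
- lip (a point): middle of the lip's front lower edge, in the fixture frame at x 0, y 0, z 14. The lip is a level plate x 0 to 60, y -60 to 60, underside 14 and top 22 above the bench. Under it a pocket 58 wide (y -29 to 29), open in front, floored by the bench; its cheeks flare out at 45 degrees in front of the lip (to x -24, y +-55, 22 high).
- patch (a point): centre of the round dark patch, 40 across, in the middle of the width of the post's front face (the side towards the robot), 140 above the bench, 37 below the post's top; at x 19, y 130 in the fixture's frame; x points into the post (as the fixture's x).
- home (a point): where point toe is when the bracket is fully home: x 30, y 0, z 4 in the fixture's frame. At x 30 two solid stop shoulders (y 12 to 29 and -12 to -29) close the pocket; between them a sprung plunger, 20 wide, sticks out 10 to the front, to x 20.
- plunger (a joint): how far the plunger is pushed in, m: 0 free, about 0.010 when the toe is against the stop shoulders. A spring pushes it out towards the robot with 4 N at 0 and 9 N at 0.010: a bracket that is let go is pushed back out.
- bracket: plain steel angle bracket standing on the bench, L-shaped: level foot 70 long (x -35 to 35), 50 wide, 8 thick; upright leg 8 thick, 50 wide, at the heel (x -35 to -27), 80 high. Origin: centre of the underside of the foot; x from heel to toe, z up. Grip: across the 8 mm leg from above, at x -31, 55 to 60 high; or push the back of the leg. 0.35 to 0.5 kg.
- toe (a point): middle of the front face of the bracket's foot: 35 ahead (+x) of its origin, 4 up.
- grinder: bystander, to be left alone: angle grinder, about 240 long, blue barrel, lying on the bench; origin under its middle
- mug: bystander, to be left alone: white mug, 80 across, 90 high; origin under its centre
- long_angle: bystander, to be left alone: a different steel angle: foot 130 long and 40 wide, upright leg only 45 high, 6 thick; NOT the bracket for this job; origin under the foot centre
- wire_brush: bystander, to be left alone: hand brush lying on the bench near the robot, under 60 high; origin under it
- hammer: bystander, to be left alone: hammer lying on the bench near the robot, under 60 high; origin under it
- bolt_jar: bystander, to be left alone: clear jar with a steel cap, 64 across, 80 high; origin under its centre
There are look-alikes about, which are no part of the job. Leave any orange look-alike of the thermometer alone. What is shaped like the bracket but purple is not meant.

How it is judged (in metres and radians):
On the way, in this order (a step that is already met when the one before it is completed fails the run):
1. the held thermometer looks at the patch from 5 to 20 cm, on the robot side, steady for 1 s (x of patch in the frame of lens between 0.05 and 0.2 m and y of patch in the frame of lens between -0.018 and 0.018 m and z of patch in the frame of lens between -0.018 and 0.018 m and x of lens in the frame of patch below -0.04 m and height (world z) of thermometer above 0.01 m and contact force between thermometer and the fingers above 1 N and linear speed of thermometer below 0.02 m/s and angular speed of thermometer below 0.15 rad/s), for 1 s.
2. the thermometer stands upright on the bench, let go (height (world z) of thermometer below 0.006 m and angle between thermometer's own z axis and vertical below 0.1 rad and contact force between thermometer and the fingers below 0.2 N and linear speed of thermometer below 0.03 m/s), for 0.2 s.
3. the bracket is pressed fully home under the lip (x of toe in the frame of fixture between 0.027 and 0.034 m and y of toe in the frame of fixture between -0.008 and 0.008 m and height (world z) of toe below 0.012 m and angle between the x axis of bracket and the x axis of fixture, either way round below 0.1 rad and angle between bracket's own z axis and vertical below 0.12 rad and value of joint plunger above 0.007 m and contact force between the fingers and bracket above 2 N), for 0.3 s.
At the end, for the whole second after the job is handed in: Held pressed by the fingers (over 2 N): toe within 3 mm of the stops, 8 mm of the pocket middle and 8 mm of the bench; bracket square within 0.1 rad, tilt under 0.12 rad, at rest; plunger in over 7 mm. Thermometer upright on the bench within 0.1 rad, let go, at rest (all of step 2 and all of step 3 and linear speed of bracket below 0.02 m/s); the arm keeps its last pose, push and grip.
It fails at once if another thing on the bench is shifted by over 4 cm (distance of any of grinder, mug, long_angle, wire_brush, hammer, bolt_jar from where it was at the start of the episode above 0.04 m).
It fails at once if the thermometer falls over (angle between thermometer's own z axis and vertical above 1.2 rad).
It also fails if it takes over 72 s, if anything falls off the work surface, if the arm or the gripper's body presses on something with over 40 N, if the wrist force passes 120 N, or if a joint passes its speed limit or range.

## Working session

There is one attempt and no reset: what is moved stays moved. The work goes in short steps, Python scripts to look and compute and a tool call to move; the robot and the scene stay as the last step left them, time stands still between calls to the robot, and variables do not carry over. Pictures are saved under pics/ and viewed, at most 10 in all, crops included, and the job is handed in when it is done.

Besides the shell and the picture viewer there is one more tool, called as name([rows], argument=value, ...), one row to a line, values as JSON. step_arm: Moves the arm, as the interface text tells. Its arguments: {"type":"object","properties":{"motion":{"type":"array"},"grip_force":{"type":"number"}},"required":["motion"]}

```bash
mkdir -p pics; cat > h.py <<'E'
import numpy as np, cv2
from cell import bot
def cap(n):
    im,d=bot.capture(n); np.savez(''+n+'.npz',im=im,d=d); return im,d
def load(n):
    z=np.load(''+n+'.npz'); return z['im'],z['d']
def cloud(n,d):
    c=bot.get_calibration(n); v,u=np.indices(d.shape)
    P=np.stack([(u-c['cx'])/c['fx']*d,(v-c['cy'])/c['fy']*d,d],-1)
    T=np.linalg.inv(c['world_to_cam']); W=P@T[:3,:3].T+T[:3,3]; W[d<=0]=np.nan; return W
E
python3 - <<'E'
from h import *
s=bot.get_state(); print({k:np.round(v,3).tolist() for k,v in s.items()})
for n in('scene','top'):
    im,d=cap(n); cv2.imwrite(f'pics/{n}0.png',cv2.resize(im,(800,600)))
    c=bot.get_calibration(n); print(n,c['fx'],c['cx'],c['cy'],np.linalg.inv(c['world_to_cam']).round(3).tolist())
E
```

```text
{'time_s': 0.0, 'joints': [85.548, 20.59, 0.634, -0.019, -70.136, -16.506], 'dq': [0.006, -0.084, 0.071, -0.014, -0.011, 0.002], 'effort': [-0.001, -58.332, 29.342, 6.937, -0.006, 0.0], 'position': [0.241, 0.63, 0.404], 'eef_rot': [[0.934, -0.358, -0.0], [-0.358, -0.934, -0.002], [0.0, 0.002, -1.0]], 'ft_force': [1.388, 0.375, -0.137], 'wrist_torque': [-0.065, 0.01, -0.0], 'grasp_force': 0.0, 'gripper_width': 0.085}
scene 355.04680763013704 254.08599933052406 187.30470964088022 [[-0.247, 0.649, -0.719, 1.378], [0.969, 0.173, -0.176, 0.229], [0.01, -0.741, -0.672, 0.936], [0.0, 0.0, 0.0, 1.0]]
top 479.7628987306735 259.7145131337578 190.59285310047164 [[-0.028, -0.987, 0.157, 0.272], [-1.0, 0.028, -0.005, 0.004], [0.001, -0.157, -0.988, 1.564], [0.0, 0.0, 0.0, 1.0]]
```

View pics/scene0.png

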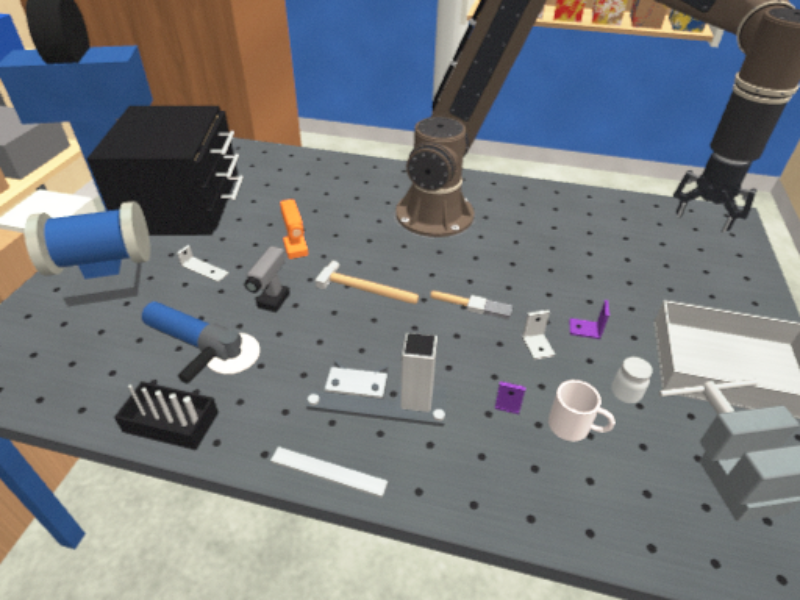

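View pics/top0.png

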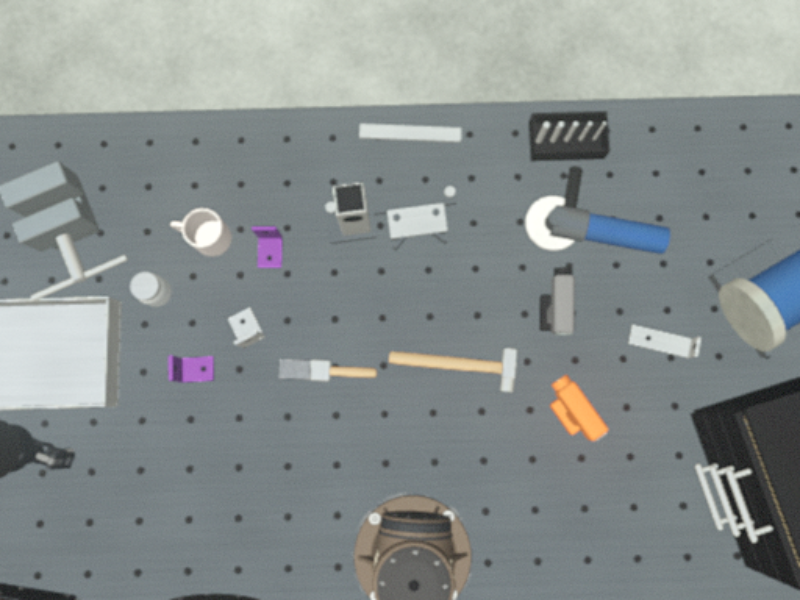

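Top view (800x600): the thermometer candidates are grey at (563,300) and orange at (580,408). Grey is the one meant. The bracket candidates are silver with a tall leg at (245,327), purple at (268,247) and (192,368), and the long low angle at (663,340). The short silver one fits. The fixture lip is at (417,220) and the post at (350,205). Next I'll make a confirming crop and measure.

```bash
python3 - <<'E'
from h import *
im,d=load('top'); W=cloud('top',d); 
a=cv2.resize(im[190:235,135:185],(400,360),interpolation=cv2.INTER_CUBIC)
b=cv2.resize(im[160:220,330:400],(400,343),interpolation=cv2.INTER_CUBIC); b=cv2.copyMakeBorder(b,0,17,0,0,0)
ims,ds=load('scene'); 
c=cv2.resize(ims[185:235,315:395],(400,240)); e=cv2.resize(ims[150:202,150:190],(185,240))
e=cv2.copyMakeBorder(e,0,0,0,215,0)
cv2.imwrite('pics/crop.png',np.vstack([np.hstack([a,b]),np.hstack([c,e])]))
def rect(n,box,lo,hi,hz,W=None,tag='',sat=None):
    im,d=load(n); W=cloud(n,d); v0,v1,u0,u1=box
    w=W[v0:v1,u0:u1].reshape(-1,3); p=im[v0:v1,u0:u1].reshape(-1,3)
    m=(w[:,2]>lo)&(w[:,2]<hi)
    q=w[m]; r=cv2.minAreaRect((q[:,:2]*1000).astype(np.float32))
    print(tag,n,m.sum(),'med',np.median(q,0).round(4),'rect',np.round(r[0],1),np.round(r[1],1),round(r[2],1))
for n,bx in(('top',(120,165,240,295)),('scene',(228,258,200,254))):
    rect(n,bx,.017,.027,0,tag='lip')
rect('top',(110,160,205,240),.165,.19,0,tag='post')
rect('scene',(205,232,250,285),.165,.19,0,tag='post')
rect('top',(160,220,342,375),.105,.145,0,tag='barrel'); rect('scene',(150,200,150,190),.105,.145,0,tag='barrel')
rect('top',(160,220,342,375),.016,.032,0,tag='tfoot')
rect('top',(190,230,140,175),.004,.014,0,tag='bfoot');rect('top',(190,230,140,175),.03,.09,0,tag='bleg')
rect('scene',(190,235,330,360),.02,.09,0,tag='bleg');rect('scene',(190,235,330,360),.004,.014,0,tag='bfoot')
for n,p in(('top',(192,300)),('top',(100,100)),('scene',(250,100)),('scene',(280,300))): 
    print(n,cloud(n,load(n)[1])[p].round(4))
E
```

```text
lip top 629 med [ 0.6828 -0.0329  0.0213] rect [690.4 -35.9] [118.2 162.8] 5.7
lip scene 578 med [ 0.6853 -0.0263  0.0201] rect [691.3 -36.6] [109.5 144.2] 7.5
post top 396 med [0.6879 0.1003 0.1763] rect [689.  100.4] [59.8 59.8] 6.6
post scene 350 med [0.6978 0.1062 0.1754] rect [692.2 105.5] [60.5 59.7] 6.3
barrel top 606 med [ 0.4865 -0.3066  0.1287] rect [ 488.4 -309.4] [ 42.2 131.8] 85.9
barrel scene 363 med [ 0.5036 -0.2972  0.1258] rect [ 454.5 -300.7] [ 41.2 212.5] 85.7
tfoot top 133 med [ 0.4841 -0.2903  0.0255] rect [ 481.  -291.4] [21.3 75.4] 84.1
bfoot top 246 med [0.4745 0.3362 0.0068] rect [468.7 332.4] [113.6 124.3] 87.6
bleg top 90 med [0.438  0.3175 0.0725] rect [439.6 318.5] [ 9.1 49.6] 27.3
bleg scene 179 med [0.4443 0.3241 0.0545] rect [442.2 324.3] [13.  51.9] 27.9
bfoot scene 187 med [0.4727 0.3387 0.0063] rect [469.6 337.6] [69.4 51. ] 24.8
top [ 0.5128 -0.1376 -0.0044]
top [ 0.8485  0.5303 -0.0014]
scene [ 0.8225 -0.4036  0.0342]
scene [7.481e-01 2.229e-01 2.000e-04]
```

View pics/crop.png

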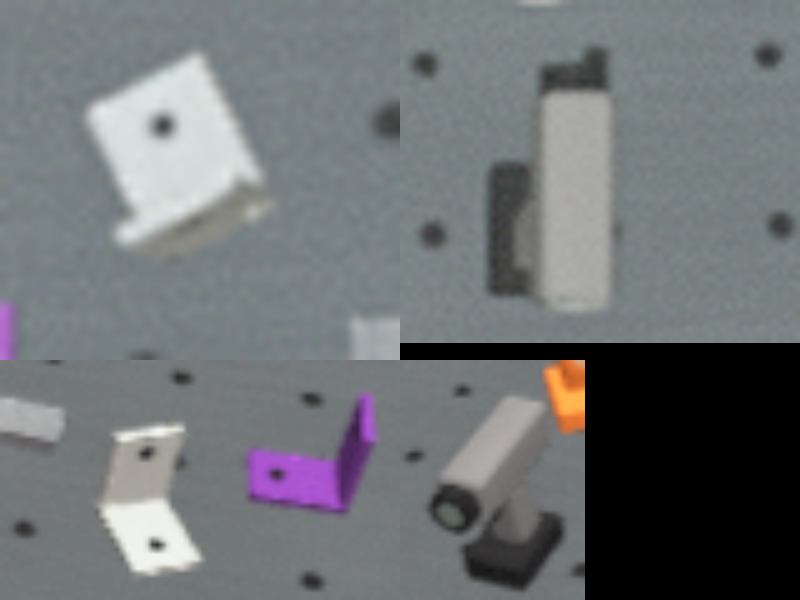

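The crop confirms both targets: the silver bracket has its tall leg on the robot side, and the grey thermometer's lens points away from the robot. I'll move toward the thermometer now.

step_arm([
  [[0,0,-0.098],[0,0,0],1],
  [[0,0,-0.098],[0,0,0],1],
  [[0,0,-0.098],[0,0,0],1],
  [[0,0,0],[22,31.5,0],1],
  [[0,0,0],[22,31.5,0],1],
  [[0,0,0],[22,31.5,0],1],
  [[0,0,0],[22,31.5,0],1],
  [[0,0,0],[22,31.5,0],1],
  [[0,0,0],[22,31.5,0],1],
  [[0,0,0],[22,31.5,0],1],
  [[0,0,0],[22,31.5,0],1],
  [[0,0,0],[22,31.5,0],1],
], grip_force=40)

```text
time_s: 1.1
position: [0.419, 0.3315, 0.4046]
eef_rot: [[0.997, -0.071, -0.0], [-0.071, -0.997, -0.0], [-0.0, 0.0, -1.0]]
ft_force: [0.4, -0.1, 0.6]
gripper_width: 0.0855
grasp_force: 0.0
```

step_arm([
  [[0,0,0],[22,31.5,0],1],
  [[0,0,0],[22,31.5,0],1],
  [[0,0,0],[22,31.5,0],1],
  [[0,0,0],[22,31.5,0],1],
  [[0,0,0],[0,39,0],1],
  [[0,0,0],[0,39,0],1],
  [[0,0,0],[0,39,0],1],
  [[0,0,0],[0,39,0],1],
  [[0,0,0],[0,39,0],1],
  [[0,0,0],[0,39,0],1],
  [[0,0,0],[0,39,0],1],
  [[0,0,0],[0,39,0],1],
])

```text
time_s: 2.1
position: [0.4742, -0.1116, 0.4047]
eef_rot: [[0.997, -0.071, 0.0], [-0.071, -0.997, 0.0], [0.0, -0.0, -1.0]]
ft_force: [1.2, 0.6, 1.7]
gripper_width: 0.0855
grasp_force: 0.0
```

step_arm([
  [[0,0,0],[4,39,0],1],
  [[0,0,0],[4,39,0],1],
  [[0,0,0],[4,39,0],1],
  [[0,0,0],[4,39,0],1],
  [[0,0,0],[4,38,0],1],
  [[0,0,0],[0,0,0],1],
  [[0,0,0],[0,0,0],1],
])

```text
time_s: 2.68
position: [0.4805, -0.3067, 0.4036]
eef_rot: [[0.997, -0.076, -0.002], [-0.076, -0.997, 0.001], [-0.002, -0.0, -1.0]]
ft_force: [-0.5, 0.1, 0.5]
gripper_width: 0.0853
grasp_force: 0.0
```

```bash
python3 - <<'E'
from h import *
s=bot.get_state(); print(s['position'].round(4) if hasattr(s['position'],'round') else s['position'])
im,d=cap('top'); cv2.imwrite('pics/t1.png',cv2.resize(im[130:250,300:460],(800,600)))
ims,ds=cap('scene')
def box(n,bx,lo,hi):
    W=cloud(n,load(n)[1])[bx[0]:bx[1],bx[2]:bx[3]].reshape(-1,3); m=(W[:,2]>lo)&(W[:,2]<hi); q=W[m]
    print(n,m.sum(),np.percentile(q,[2,50,98],axis=0).round(4).tolist() if m.sum() else '')
box('top',(120,260,300,440),.2,.27); box('scene',(80,220,100,260),.2,.27)
box('top',(120,260,300,440),.36,.46); box('scene',(40,220,100,260),.36,.46)
E
```

```text
[ 0.4805 -0.3067  0.4036]
top 7 [[0.4729, -0.2641, 0.2506], [0.4744, -0.2583, 0.2566], [0.4782, -0.2537, 0.2648]]
scene 1234 [[0.0264, -0.7463, 0.2016], [0.2098, -0.6307, 0.2355], [0.4902, -0.0903, 0.2621]]
top 206 [[0.4349, -0.3182, 0.364], [0.4532, -0.2761, 0.4306], [0.4873, -0.262, 0.4584]]
scene 786 [[0.4731, -0.3308, 0.3628], [0.514, -0.2818, 0.42], [0.5288, -0.2569, 0.4587]]
```

View pics/t1.png

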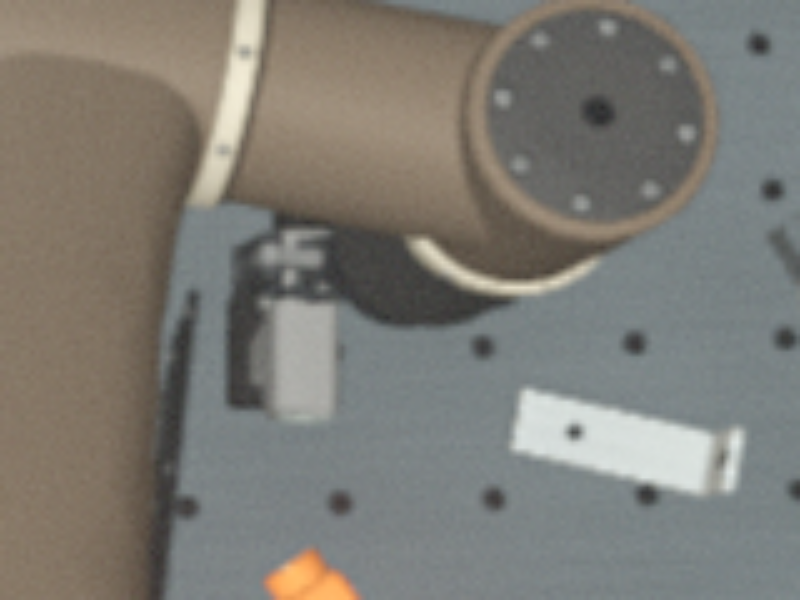

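The picture shows the gripper above the grey thermometer (barrel at about (305,360)), partly hidden by the wrist. Descending to grasp.

step_arm([
  [[0,0,0],[0,0,30],1],
  [[0,0,0],[0,0,30],1],
  [[0,0,0],[0,0,30],1],
  [[0,0,0],[0,0,30],1],
  [[0,0,0],[0,0,20],1],
  [[0,0,0],[0,0,0],1],
  [[0,0,0],[0,0,0],0.2],
  [[0,0,0],[0,0,0],0.2],
  [[0,0,0],[0,0,0],0.2],
  [[0,0,0],[0,0,0],0.2],
  [[0,0,0],[0,0,0],0.2],
  [[0,0,0],[0,0,0],0.2],
])

```text
time_s: 3.78
position: [0.4817, -0.3051, 0.2664]
eef_rot: [[0.997, -0.071, 0.003], [-0.071, -0.997, -0.001], [0.003, 0.001, -1.0]]
ft_force: [0.5, 1.1, 7.0]
gripper_width: 0.0397
grasp_force: 40.5
```

step_arm([
  [[0,0,0],[0,0,0],0.2],
  [[0,0,0],[0,0,0],0.2],
  [[0,0,0],[0,0,0],0.2],
  [[0,0,0],[0,0,0],0.2],
])

```text
time_s: 4.12
position: [0.4817, -0.3051, 0.2664]
eef_rot: [[0.997, -0.071, 0.003], [-0.071, -0.997, -0.001], [0.003, 0.001, -1.0]]
ft_force: [0.2, -0.3, 8.1]
gripper_width: 0.0395
grasp_force: 40.5
```

```bash
python3 - <<'E'
from h import *
ims,ds=cap('scene'); cv2.imwrite('pics/s2.png',cv2.resize(ims[90:240,100:300],(800,600)))
E
```

```text
(no output)
```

View pics/s2.png

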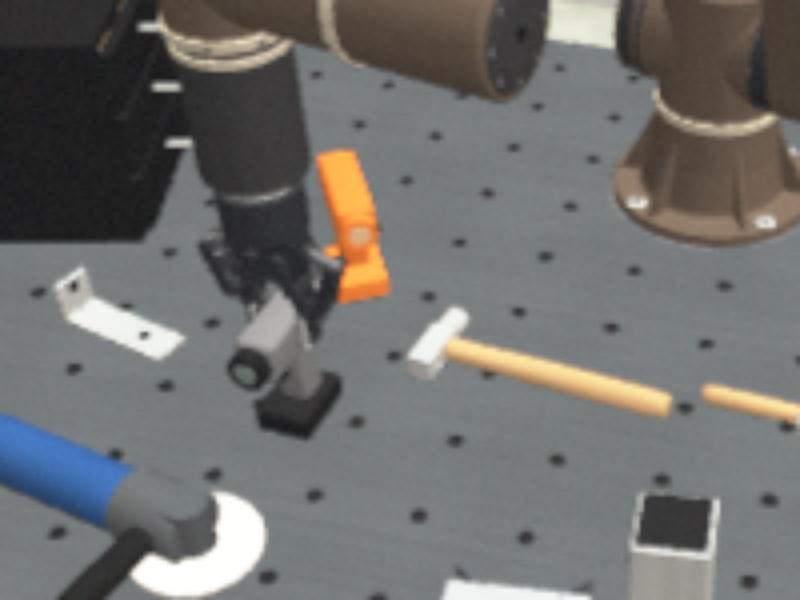

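The grip is good, at 39.5 mm on the grey thermometer. Before picking the aiming pose, I'll check how far the hammer and brush extend. The foot will be only 3 cm up.

```bash
python3 - <<'E'
from h import *
im,d=np.load('scene.npz').values()
W=cloud('scene',d); w=W.reshape(-1,3)
m=(w[:,2]>.008)&(w[:,2]<.08)&(w[:,0]>.36)&(w[:,0]<.52)&(w[:,1]>-.24)&(w[:,1]<.25)
q=w[m]
for y in np.arange(-.24,.25,.03):
    k=q[(q[:,1]>=y)&(q[:,1]<y+.03)]
    if len(k)>3: print(round(y,2),len(k),np.percentile(k[:,0],[2,98]).round(3),np.percentile(k[:,2],98).round(3))
# thermometer now
m=(w[:,2]>.1)&(w[:,2]<.14)&(w[:,0]>.4)&(w[:,0]<.62)&(w[:,1]>-.36)&(w[:,1]<-.25); print(np.percentile(w[m],[1,50,99],axis=0).round(3))
E
```

```text
-0.24 25 [0.362 0.409] 0.027
-0.21 65 [0.362 0.41 ] 0.027
-0.18 41 [0.366 0.387] 0.024
-0.15 42 [0.369 0.391] 0.024
-0.12 40 [0.372 0.396] 0.025
-0.09 44 [0.38 0.4 ] 0.027
-0.06 48 [0.379 0.402] 0.025
-0.03 45 [0.385 0.407] 0.025
0.0 45 [0.39  0.411] 0.025
0.03 18 [0.39  0.412] 0.027
0.06 22 [0.364 0.38 ] 0.021
0.09 31 [0.362 0.381] 0.019
0.12 34 [0.366 0.382] 0.019
0.15 48 [0.362 0.396] 0.021
0.18 65 [0.361 0.399] 0.02
0.21 64 [0.362 0.401] 0.019
0.24 24 [0.362 0.401] 0.018
[[ 0.46  -0.333  0.101]
 [ 0.514 -0.298  0.125]
 [ 0.558 -0.267  0.139]]
```

step_arm([
  [[0,0,-0.04],[0,0,-8],0.2],
  [[0,0,-0.05],[0,0,-16],0.2],
  [[0,0,-0.05],[0,0,-24],0.2],
  [[0,0,-0.044],[0,0,-24],0.2],
  [[0,0,0],[0,0,-12],0.2],
  [[0,0,0],[0,0,0],0.2],
])

```text
time_s: 4.67
position: [0.4814, -0.305, 0.3518]
eef_rot: [[0.994, 0.112, 0.005], [0.112, -0.994, -0.001], [0.004, 0.002, -1.0]]
ft_force: [0.3, 0.3, -3.2]
gripper_width: 0.0397
grasp_force: 41.1
```

step_arm([
  [[0,0,0],[2,-10,0],0.2],
  [[0,0,0],[4,-25,0],0.2],
  [[0,0,0],[5,-40,0],0.2],
  [[0,0,0],[5,-40,0],0.2],
  [[0,0,0],[5,-40,0],0.2],
  [[0,0,0],[5,-40,0],0.2],
  [[0,0,0],[5,-40,0],0.2],
  [[0,0,0],[5,-40,0],0.2],
  [[0,0,0],[5,-40,0],0.2],
  [[0,0,0],[4,-35,12],0.2],
  [[0,0,0],[2,-22,22],0.2],
  [[0,0,0],[1,-10,16],0.2],
])

```text
time_s: 5.67
position: [0.4847, 0.083, 0.2965]
eef_rot: [[0.994, 0.114, -0.001], [0.114, -0.994, 0.0], [-0.001, -0.0, -1.0]]
ft_force: [-0.3, -0.8, -3.3]
gripper_width: 0.04
grasp_force: 41.5
```

step_arm([
  [[0,0,0],[0,0,4],0.2],
  [[0,0,0],[0,0,0],0.2],
  [[0,0,0],[0,0,0],0.2],
])

```text
time_s: 5.92
position: [0.4855, 0.0799, 0.2941]
eef_rot: [[0.994, 0.112, -0.002], [0.112, -0.994, -0.001], [-0.002, 0.001, -1.0]]
ft_force: [0.0, -1.0, -2.2]
gripper_width: 0.0397
grasp_force: 41.4
```

```bash
python3 - <<'E'
from h import *
s=bot.get_state(); print(s['position'],s['eef_rot'])
ims,ds=cap('scene'); cv2.imwrite('pics/s3.png',cv2.resize(ims[110:290,180:420],(800,600)))
W=cloud('scene',ds);w=W.reshape(-1,3)
m=(w[:,2]>.115)&(w[:,2]<.165)&(w[:,0]>.4)&(w[:,0]<.62)&(w[:,1]>.02)&(w[:,1]<.15); print(np.percentile(w[m],[1,50,99],axis=0).round(3))
E
```

```text
[0.48553888 0.07990881 0.29412074] [[ 9.93710260e-01  1.11969413e-01 -1.66404780e-03]
 [ 1.11967725e-01 -9.93711262e-01 -1.07556361e-03]
 [-1.77401326e-03  8.82478952e-04 -9.99998037e-01]]
[[0.457 0.051 0.122]
 [0.513 0.087 0.154]
 [0.561 0.115 0.161]]
```

View pics/s3.png

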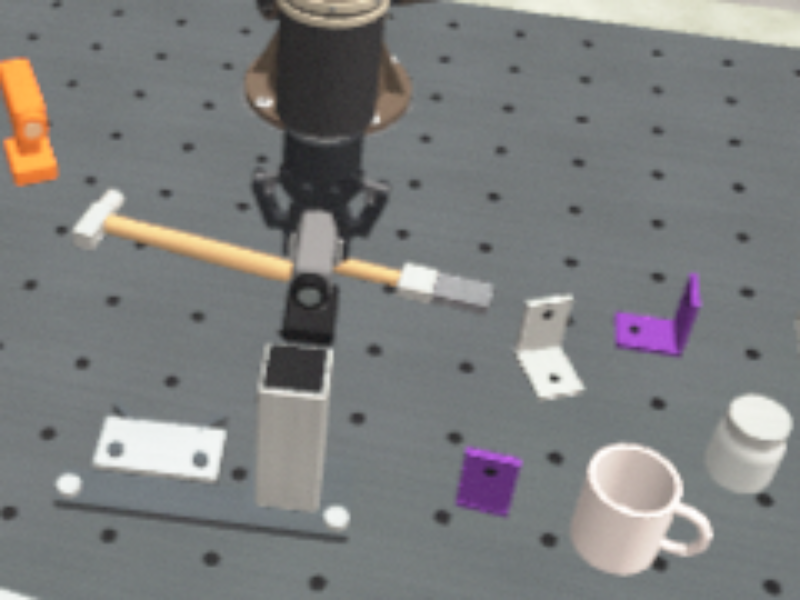

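The picture shows the thermometer (310,290) lined up square in front of the post (295,400), with the bystanders untouched. I'll trim 2 mm up and hold.

step_arm([
  [[0,0,0],[0,0,-2],0.2],
  [[0,0,0],[0,0,0],0.2],
  [[0,0,0],[0,0,0],0.2],
  [[0,0,0],[0,0,0],0.2],
  [[0,0,0],[0,0,0],0.2],
  [[0,0,0],[0,0,0],0.2],
  [[0,0,0],[0,0,0],0.2],
  [[0,0,0],[0,0,0],0.2],
  [[0,0,0],[0,0,0],0.2],
  [[0,0,0],[0,0,0],0.2],
  [[0,0,0],[0,0,0],0.2],
  [[0,0,0],[0,0,0],0.2],
])

```text
time_s: 6.97
position: [0.4859, 0.0802, 0.2967]
eef_rot: [[0.994, 0.112, -0.0], [0.112, -0.994, -0.0], [-0.0, 0.0, -1.0]]
ft_force: [-0.1, -0.6, -2.8]
gripper_width: 0.0398
grasp_force: 41.5
```

step_arm([
  [[0,0,0],[0,0,0],0.2],
  [[0,0,0],[0,0,0],0.2],
  [[0,0,0],[0,0,0],0.2],
  [[0,0,0],[0,0,0],0.2],
  [[0,0,0],[0,0,0],0.2],
  [[0,0,0],[0,0,0],0.2],
  [[0,0,0],[0,0,0],0.2],
  [[0,0,0],[0,0,0],0.2],
  [[0,0,0],[0,0,0],0.2],
  [[0,0,0],[0,0,0],0.2],
])

```text
time_s: 7.8
position: [0.4859, 0.0802, 0.2967]
eef_rot: [[0.994, 0.112, 0.0], [0.112, -0.994, 0.0], [0.0, -0.0, -1.0]]
ft_force: [0.3, -0.4, -3.1]
gripper_width: 0.0393
grasp_force: 41.5
```

```bash
python3 - <<'E'
from h import *
im,d=cap('scene'); W=cloud('scene',d); w=W.reshape(-1,3)
print('joints',np.round(bot.get_state()['joints'],1))
# barrel top slope, yaw
m=(w[:,2]>.15)&(w[:,2]<.172)&(w[:,0]>.5)&(w[:,0]<.545)&(w[:,1]>.05)&(w[:,1]<.12); q=w[m]
A=np.c_[q[:,0]-.52,q[:,1]-.08,np.ones(len(q))]; print(len(q),np.linalg.lstsq(A,q[:,2],rcond=None)[0])
# dark patch on post front seen from top?
im,d=cap('top'); W=cloud('top',d); w=W.reshape(-1,3); g=im.reshape(-1,3).max(1)
m=(w[:,2]>.115)&(w[:,2]<.165)&(w[:,0]>.645)&(w[:,0]<.675)&(w[:,1]>.06)&(w[:,1]<.14)
print(m.sum(),np.sort(g[m])[::max(1,m.sum()//12)]); k=m&(g<80); print(k.sum(),np.median(w[k],0) if k.any() else '',np.median(w[m],0))
E
```

```text
joints [ 32.3   9.3 -30.4   0.  -50.3  64.1]
134 [-0.06744767 -0.0581387   0.15864717]
83 [ 44  51  57  77  80  91  99 116 130 136 138 141 143 150]
23 [0.65939604 0.09812147 0.13711369] [0.65947504 0.09506195 0.14249072]
```

```bash
python3 - <<'E'
from h import *
def fit(n,x0,x1,y0,y1,z0,z1):
    im,d=load(n); W=cloud(n,d)
    m=((W[...,2]>z0)&(W[...,2]<z1)&(W[...,0]>x0)&(W[...,0]<x1)&(W[...,1]>y0)&(W[...,1]<y1)).astype(np.uint8)
    m=cv2.erode(m,np.ones((3,3)))>0; q=W[m]
    for _ in range(4):
        c=q.mean(0); A=np.c_[q[:,:2]-c[:2],np.ones(len(q))]; s=np.linalg.lstsq(A,q[:,2],rcond=None)[0]; r=abs(q[:,2]-A@s); q=q[r<2.5*np.median(r)+1e-4] 
    print(n,len(q),c.round(4),s.round(4),np.ptp(q,0).round(3))
for n in('scene','top'):
    fit(n,.49,.56,.05,.12,.145,.175); fit(n,.65,.73,.06,.15,.168,.185); fit(n,.5,.6,.15,.3,-.01,.01)
E
```

```text
scene 121 [0.522 0.087 0.158] [-0.0556  0.0353  0.158 ] [0.064 0.054 0.01 ]
scene 221 [0.6954 0.1073 0.1758] [-0.0081 -0.0067  0.1758] [0.056 0.057 0.005]
scene 641 [ 0.5514  0.2246 -0.002 ] [ 0.0097  0.0014 -0.002 ] [0.09  0.142 0.006]<stdin>:7: RuntimeWarning: Mean of empty slice.
  ret = um.true_divide(
  return _methods._mean(a, axis=axis, dtype=dtype,
  ret = ret.dtype.type(ret / rcount)
Traceback (most recent call last):
ValueError: zero-size array to reduction operation maximum which has no identity
```

The fit suggests the barrel may be nose-down by up to about 0.06 rad, which puts the sight line up to 10 mm low at the patch. A hold 6 mm higher is safe in either case.

step_arm([
  [[0,0,0],[0,0,-3],0.2],
  [[0,0,0],[0,0,-3],0.2],
  [[0,0,0],[0,0,0],0.2],
  [[0,0,0],[0,0,0],0.2],
  [[0,0,0],[0,0,0],0.2],
  [[0,0,0],[0,0,0],0.2],
  [[0,0,0],[0,0,0],0.2],
  [[0,0,0],[0,0,0],0.2],
  [[0,0,0],[0,0,0],0.2],
  [[0,0,0],[0,0,0],0.2],
  [[0,0,0],[0,0,0],0.2],
  [[0,0,0],[0,0,0],0.2],
])

```text
time_s: 8.9
position: [0.4859, 0.0802, 0.3027]
eef_rot: [[0.994, 0.112, -0.0], [0.112, -0.994, -0.0], [-0.0, 0.0, -1.0]]
ft_force: [0.2, -0.6, -3.0]
gripper_width: 0.0396
grasp_force: 41.5
```

step_arm([
  [[0,0,0],[0,0,0],0.2],
  [[0,0,0],[0,0,0],0.2],
  [[0,0,0],[0,0,0],0.2],
  [[0,0,0],[0,0,0],0.2],
  [[0,0,0],[0,0,0],0.2],
  [[0,0,0],[0,0,0],0.2],
  [[0,0,0],[0,0,0],0.2],
  [[0,0,0],[0,0,0],0.2],
  [[0,0,0],[0,0,0],0.2],
  [[0,0,0],[0,0,0],0.2],
])

```text
time_s: 9.73
position: [0.4859, 0.0802, 0.3027]
eef_rot: [[0.994, 0.112, 0.0], [0.112, -0.994, -0.0], [0.0, 0.0, -1.0]]
ft_force: [-0.3, -0.1, -2.9]
gripper_width: 0.0394
grasp_force: 41.5
```

step_arm([
  [[0,0,0],[0,5,-20],0.2],
  [[0,0,0],[-2,15,-20],0.2],
  [[0,0,0],[-4,30,-5],0.2],
  [[0,0,0],[-5,40,0],0.2],
  [[0,0,0],[-5,40,0],0.2],
  [[0,0,0],[-5,40,0],0.2],
  [[0,0,0],[-5,40,0],0.2],
  [[0,0,0],[-5,40,0],0.2],
  [[0,0,0],[-5,40,0],0.2],
  [[0,0,0],[-5,40,0],0.2],
  [[0,0,0],[-4,30,0],0.2],
  [[0,0,0],[-4,15,0],0.2],
])

```text
time_s: 10.73
position: [0.479, -0.3012, 0.3474]
eef_rot: [[0.994, 0.11, -0.0], [0.11, -0.994, -0.001], [-0.0, 0.0, -1.0]]
ft_force: [0.2, 0.3, -2.8]
gripper_width: 0.0393
grasp_force: 42.0
```

step_arm([
  [[0,0,0],[-3,7,20],0.2],
  [[0,0,0],[0,0,30],0.2],
  [[0,0,0],[0,0,15],0.2],
  [[0,0,0],[0,0,8],0.2],
  [[0,0,0],[0,0,4],0.2],
  [[0,0,0],[0,0,2],0.2],
  [[0,0,0],[0,0,0],0.2],
  [[0,0,0],[0,0,0],0.2],
])

```text
time_s: 11.4
position: [0.4776, -0.3052, 0.2698]
eef_rot: [[0.994, 0.113, 0.002], [0.113, -0.994, -0.001], [0.002, 0.001, -1.0]]
ft_force: [0.4, 1.3, -2.8]
gripper_width: 0.0397
grasp_force: 42.0
```

step_arm([
  [[0,0,0],[0,0,1.5],0.2],
  [[0,0,0],[0,0,1.5],0.2],
  [[0,0,0],[0,0,0],0.2],
])

```text
time_s: 11.65
position: [0.4774, -0.3053, 0.2665]
eef_rot: [[0.994, 0.112, 0.001], [0.112, -0.994, -0.001], [0.001, 0.001, -1.0]]
ft_force: [-0.2, -0.8, 1.4]
gripper_width: 0.0395
grasp_force: 42.4
```

Touching the bench now (+1.4 N). Releasing and rising.

step_arm([
  [[0,0,0],[0,0,0.5],0.2],
  [[0,0,0],[0,0,0],0.5],
  [[0,0,0],[0,0,0],0.7],
  [[0,0,0],[0,0,0],1],
  [[0,0,0],[0,0,0],1],
  [[0,0,0],[0,0,0],1],
  [[0,0,0],[0,0,0],1],
  [[0,0,0],[0,0,0],1],
  [[0,0,0],[0,0,0],1],
])

```text
time_s: 12.4
position: [0.477, -0.3052, 0.2651]
eef_rot: [[0.994, 0.112, -0.0], [0.112, -0.994, 0.0], [-0.0, -0.0, -1.0]]
ft_force: [0.5, 0.3, -0.3]
gripper_width: 0.0856
grasp_force: 0.0
```

step_arm([
  [[0,0,0],[0,0,-15],1],
  [[0,0,0],[0,0,-30],1],
  [[0,0,0],[0,0,-35],1],
  [[0,0,0],[0,0,-35],1],
  [[0,0,0],[0,0,-25],1],
  [[0,0,0],[0,0,0],1],
])

```text
time_s: 12.9
position: [0.4781, -0.3059, 0.4115]
eef_rot: [[0.994, 0.113, 0.009], [0.113, -0.994, -0.004], [0.008, 0.005, -1.0]]
ft_force: [0.2, -0.8, 0.8]
gripper_width: 0.0854
grasp_force: 0.0
```

```bash
python3 - <<'E'
from h import *
s=bot.get_state(); print(s['time_s'],s['position'])
im,d=cap('scene'); W=cloud('scene',d)
def fit(W,x0,x1,y0,y1,z0,z1):
    m=((W[...,2]>z0)&(W[...,2]<z1)&(W[...,0]>x0)&(W[...,0]<x1)&(W[...,1]>y0)&(W[...,1]<y1)).astype(np.uint8)
    q=W[cv2.erode(m,np.ones((3,3)))>0]
    for _ in range(4):
        c=q.mean(0); A=np.c_[q[:,:2]-c[:2],np.ones(len(q))]; s=np.linalg.lstsq(A,q[:,2],rcond=None)[0]; r=abs(q[:,2]-A@s); q=q[r<2.5*np.median(r)+1e-4]
    print(len(q),c.round(4),s.round(4))
fit(W,.42,.56,-.35,-.25,.12,.145)
# bracket and mug etc. now, corrected masks
w=W.reshape(-1,3)
m=(w[:,2]>.02)&(w[:,2]<.1)&(w[:,0]>.4)&(w[:,0]<.5)&(w[:,1]>.27)&(w[:,1]<.37)
r=cv2.minAreaRect((w[m][:,:2]*1000).astype(np.float32)); print(r)
m=(w[:,2]>.068)&m; print(np.median(w[m],0), cv2.minAreaRect((w[m][:,:2]*1000).astype(np.float32)))
E
```

```text
12.9 [ 0.47805554 -0.30586128  0.41154188]
124 [ 0.4848 -0.2993  0.1278] [-0.0263 -0.001   0.1278]
((442.09967041015625, 324.7275390625), (11.714521408081055, 51.62342834472656), 26.1334285736084)
[0.44395306 0.32305238 0.07625946] ((441.9364929199219, 323.72283935546875), (11.584532737731934, 47.88032150268555), 27.815160751342773)
```

The thermometer is standing. Next I'll turn the gripper for the bracket leg (closing line along the bracket's 27° heading) and travel.

step_arm([
  [[0,0,0.1213],[0,0,0],1],
  [[0,0,0.1213],[0,0,0],1],
  [[0,0,0.1213],[0,0,0],1],
  [[0,0,0.1213],[0,0,0],1],
  [[0,0,0.1213],[0,0,0],1],
  [[0,0,0.1213],[0,0,0],1],
  [[0,0,0.1213],[0,0,0],1],
  [[0,0,0.1213],[0,0,0],1],
  [[0,0,0.1213],[0,0,0],1],
  [[0,0,0.1213],[0,0,0],1],
  [[0,0,0],[-32,-22,0],1],
  [[0,0,0],[-32,-22,0],1],
])

```text
time_s: 13.95
position: [0.4867, -0.2286, 0.4035]
eef_rot: [[0.449, -0.894, -0.003], [-0.894, -0.449, 0.0], [-0.002, 0.002, -1.0]]
ft_force: [1.7, 1.2, -0.6]
gripper_width: 0.0852
grasp_force: 0.0
```

step_arm([
  [[0,0,0],[-32,-22,0],1],
  [[0,0,0],[-32,-22,0],1],
  [[0,0,0],[-32,-22,0],1],
  [[0,0,0],[-32,-22,0],1],
  [[0,0,0],[-32,-22,0],1],
  [[0,0,0],[-32,-22,0],1],
  [[0,0,0],[-36,-8,0],1],
  [[0,0,0],[-36,-8,0],1],
  [[0,0,0],[-36,-8,0],1],
  [[0,0,0],[-36,-8,0],1],
  [[0,0,0],[-36,-8,0],1],
  [[0,0,0],[0,0,0],1],
])

```text
time_s: 14.95
position: [0.4709, 0.1858, 0.4042]
eef_rot: [[0.456, -0.89, -0.001], [-0.89, -0.456, 0.0], [-0.0, 0.001, -1.0]]
ft_force: [0.2, -0.4, 0.4]
gripper_width: 0.0854
grasp_force: 0.0
```

```bash
cat >> h.py <<'E'
def need(x,y,z=None):
    s=bot.get_state(); p=np.array(s['position']); R=np.array(s['eef_rot']); t=np.array([x,y,p[2] if z is None else z])
    print('tool shift mm',(R.T@(t-p)*1000).round(1),'heading x',np.degrees(np.arctan2(R[1,0],R[0,0])).round(2),p.round(4),'j',np.round(s['joints'],1))
E
python3 -c "
from h import *
need(.441,.3214)"
```

```text
tool shift mm [-134.3  -35.3    0. ] heading x -62.85 [0.4709 0.1858 0.4042] j [ 43.8   4.6 -20.2  -0.  -65.2 -16.6]
```

step_arm([
  [[0,0,0],[-34,-9,0],1],
  [[0,0,0],[-34,-9,0],1],
  [[0,0,0],[-34,-9,0],1],
  [[0,0,0],[-32,-8,0],1],
  [[0,0,0],[0,0,30],1],
  [[0,0,0],[0,0,40],1],
  [[0,0,0],[0,0,40],1],
  [[0,0,0],[0,0,40],1],
  [[0,0,0],[0,0,30],1],
  [[0,0,0],[0,0,12],1],
  [[0,0,0],[0,0,0],1],
  [[0,0,0],[0,0,0],1],
])

```text
time_s: 15.95
position: [0.4425, 0.3163, 0.2121]
eef_rot: [[0.453, -0.892, -0.002], [-0.892, -0.453, -0.003], [0.002, 0.003, -1.0]]
ft_force: [0.3, 0.6, 1.1]
gripper_width: 0.0852
grasp_force: 0.0
```

step_arm([
  [[0,0,0],[0,0,0],0.4],
  [[0,0,0],[0,0,0],0.3],
  [[0,0,0],[0,0,0],0.2],
  [[0,0,0],[0,0,0],0.1],
  [[0,0,0],[0,0,0],0],
  [[0,0,0],[0,0,0],0],
  [[0,0,0],[0,0,0],0],
  [[0,0,0],[0,0,0],0],
  [[0,0,0],[0,0,0],0],
  [[0,0,0],[0,0,0],0],
], grip_force=80)

```text
time_s: 16.78
position: [0.4426, 0.3166, 0.2137]
eef_rot: [[0.453, -0.892, 0.0], [-0.892, -0.453, 0.0], [0.0, -0.0, -1.0]]
ft_force: [-2.9, -1.2, 5.7]
gripper_width: 0.0072
grasp_force: 79.2
```

```bash
python3 - <<'E'
from h import *
need(.441,.3214)
im,d=cap('scene'); cv2.imwrite('pics/s4.png',cv2.resize(im[140:260,280:440],(800,600)))
E
```

```text
tool shift mm [-5.  -0.8  0. ] heading x -63.06 [0.4426 0.3166 0.2137] j [ 56.2  20.  -29.1   0.  -40.9 -29.3]
```

View pics/s4.png

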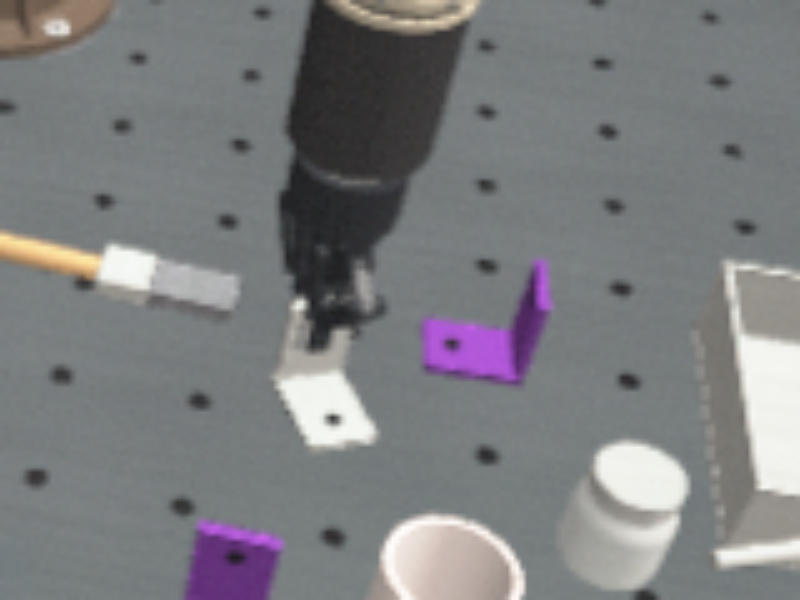

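The silver bracket is held by its leg (finger at (322,330) in the crop). I'll lift it, square it to the fixture and carry it to in front of the pocket.

step_arm([
  [[0,0,0],[0,0,-10],0],
  [[0,0,0],[0,0,-20],0],
  [[0,0,0],[0,0,-12],0],
  [[0,0,0.09],[0,0,0],0],
  [[0,0,0.09],[0,0,0],0],
  [[0,0,0.09],[0,0,0],0],
  [[0,0,0.088],[0,0,0],0],
  [[0,0,0],[15,-3,0],0],
  [[0,0,0],[35,-6,0],0],
  [[0,0,0],[40,-7,0],0],
  [[0,0,0],[40,-7,0],0],
  [[0,0,0],[40,-7,0],0],
])

```text
time_s: 17.83
position: [0.4911, 0.149, 0.2552]
eef_rot: [[0.114, -0.993, -0.001], [-0.993, -0.114, -0.0], [0.0, 0.001, -1.0]]
ft_force: [1.9, -0.7, -4.2]
gripper_width: 0.0073
grasp_force: 78.3
```

step_arm([
  [[0,0,0],[40,-7,0],0],
  [[0,0,0],[40,-7,0],0],
  [[0,0,0],[40,-7,0],0],
  [[0,0,0],[40,-7,0],0],
  [[0,0,0],[27,-5,12],0],
  [[0,0,0],[15,-2,12],0],
  [[0,0,0],[0,0,8],0],
  [[0,0,0],[0,0,3],0],
  [[0,0,0],[0,0,0],0],
  [[0,0,0],[0,0,0],0],
])

```text
time_s: 18.67
position: [0.5487, -0.0453, 0.2204]
eef_rot: [[0.113, -0.994, -0.0], [-0.994, -0.113, -0.0], [0.0, 0.0, -1.0]]
ft_force: [-1.0, 0.7, -3.8]
gripper_width: 0.0069
grasp_force: 78.2
```

```bash
python3 - <<'E'
from h import *
need(.5487,-.0464); print(bot.get_state()['ft_force'])
im,d=cap('scene'); cv2.imwrite('pics/s5.png',cv2.resize(im[170:275,180:320],(800,600),interpolation=cv2.INTER_CUBIC))
cap('top')
E
```

```text
tool shift mm [1.1 0.1 0. ] heading x -83.51 [ 0.5487 -0.0453  0.2204] j [ 15.7  20.  -27.9   0.  -42.1  -9.2]
[-1.04276472  0.70921265 -3.83446007]
```

View pics/s5.png

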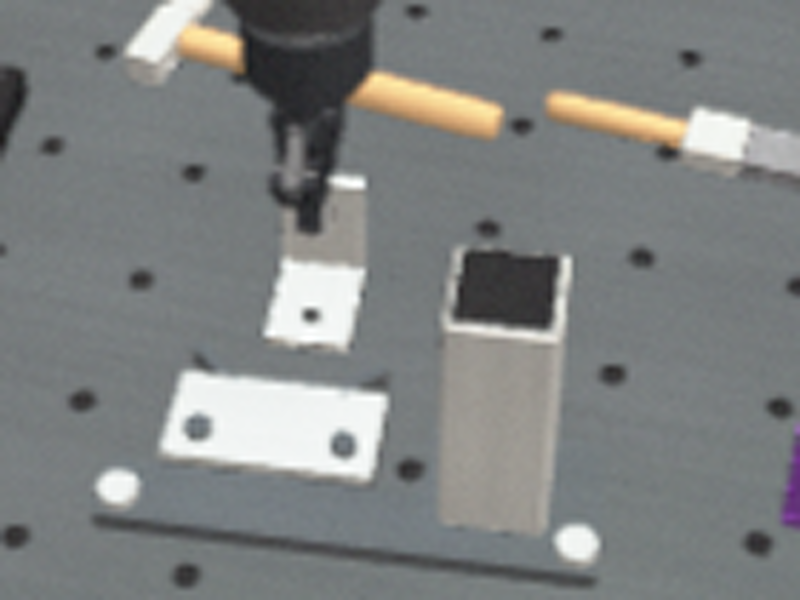

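The picture shows the bracket foot (315,305) in front of the lip (275,425), slightly to its left as seen from the robot. I'll measure both in the same view, so camera bias cancels.

```bash
python3 - <<'E'
from h import *
def ray(n,uv,z):
    c=bot.get_calibration(n); T=np.linalg.inv(c['world_to_cam']); uv=np.asarray(uv,float)
    r=np.c_[(uv[:,0]-c['cx'])/c['fx'],(uv[:,1]-c['cy'])/c['fy'],np.ones(len(uv))]@T[:3,:3].T
    return T[:2,3]+r[:,:2]*((z-T[2,3])/r[:,2:])
for n in('scene','top'):
    im,d=load(n); g=im.min(2); g4=cv2.resize(g,None,fx=4,fy=4,interpolation=cv2.INTER_CUBIC); W=cloud(n,d)
    m=((g4>185)*255).astype(np.uint8)
    for ct in cv2.findContours(m,0,1)[0]:
        if cv2.contourArea(ct)<1500: continue
        uv=(ct[:,0,:]+.5)/4-.5; 
        p=ray(n,uv,.015)
        c0=p.mean(0)
        if not(.53<c0[0]<.74 and -.12<c0[1]<.06): continue
        z=.022 if c0[0]>.645 else .015
        p=ray(n,uv,z); r=cv2.minAreaRect((p*1000).astype(np.float32)); print(n,z,np.round(r[0],1),np.round(r[1],1),round(r[2],2))
E
```

```text
scene 0.022 [686.6 -26.4] [ 62.2 121.8] 6.17
scene 0.015 [585.8 -32.7] [68.7 52.1] 6.9
```

step_arm([
  [[0,0,0],[5,0,0],0],
  [[0,0,0],[0,0,4],0],
  [[0,0,0],[0,0,2.5],0],
  [[0,0,0],[0,0,0],0],
  [[0,0,0],[0,-5,0],0],
  [[0,0,0],[0,-8,0],0],
  [[0,0,0],[0,-8,0],0],
  [[0,0,0],[0,-8,0],0],
  [[0,0,0],[0,-6,0],0],
  [[0,0,0],[0,0,0],0],
])

```text
time_s: 19.6
position: [0.586, -0.0466, 0.2137]
eef_rot: [[0.112, -0.994, 0.002], [-0.994, -0.112, -0.0], [0.0, -0.002, -1.0]]
ft_force: [0.8, -0.3, -0.4]
gripper_width: 0.0069
grasp_force: 78.9
```

step_arm([
  [[0,0,0],[0,-4,0],0],
  [[0,0,0],[0,-4,0],0],
  [[0,0,0],[0,-4,0],0],
  [[0,0,0],[0,0,0],0],
])

```text
time_s: 19.93
position: [0.5968, -0.0454, 0.2138]
eef_rot: [[0.112, -0.994, 0.001], [-0.994, -0.112, 0.0], [0.0, -0.001, -1.0]]
ft_force: [0.1, -0.5, 0.5]
gripper_width: 0.0068
grasp_force: 79.0
```

step_arm([
  [[0,0,0],[0,-4,0],0],
  [[0,0,0],[0,-4,0],0],
  [[0,0,0],[0,-3,0],0],
  [[0,0,0],[0,0,0],0],
])

```text
time_s: 20.27
position: [0.6077, -0.0442, 0.2138]
eef_rot: [[0.112, -0.994, 0.001], [-0.994, -0.112, -0.0], [0.0, -0.001, -1.0]]
ft_force: [-1.1, -0.8, 1.0]
gripper_width: 0.0071
grasp_force: 79.2
```

step_arm([
  [[0,0,0],[0,-3,0],0],
  [[0,0,0],[0,-2,0],0],
  [[0,0,0],[0,0,0],0],
])

```text
time_s: 20.52
position: [0.6107, -0.044, 0.2138]
eef_rot: [[0.112, -0.994, -0.004], [-0.994, -0.112, -0.001], [0.0, 0.004, -1.0]]
ft_force: [-9.8, -0.2, 10.4]
gripper_width: 0.007
grasp_force: 80.6
```

step_arm([
  [[0,0,0],[0,-2,0],0],
  [[0,0,0],[0,-2,0],0],
  [[0,0,0],[0,0,0],0],
  [[0,0,0],[0,0,0],0],
])

```text
time_s: 20.85
position: [0.6141, -0.0436, 0.2139]
eef_rot: [[0.111, -0.994, -0.004], [-0.994, -0.111, -0.001], [0.0, 0.005, -1.0]]
ft_force: [-12.4, -0.8, 11.9]
gripper_width: 0.0075
grasp_force: 81.0
```

step_arm([
  [[0,0,0],[0,-2,0],0],
  [[0,0,0],[0,-2,0],0],
  [[0,0,0],[0,0,0],0],
  [[0,0,0],[0,0,0],0],
])

```text
time_s: 21.18
position: [0.6176, -0.0433, 0.2139]
eef_rot: [[0.111, -0.994, -0.006], [-0.994, -0.111, -0.001], [0.0, 0.006, -1.0]]
ft_force: [-15.1, -0.2, 14.5]
gripper_width: 0.007
grasp_force: 81.4
```

step_arm([
  [[0,0,0],[0,-2,0],0],
  [[0,0,0],[0,-1,0],0],
  [[0,0,0],[0,0,0],0],
  [[0,0,0],[0,0,0],0],
])

```text
time_s: 21.52
position: [0.6199, -0.0431, 0.214]
eef_rot: [[0.111, -0.994, -0.007], [-0.994, -0.111, -0.001], [0.0, 0.007, -1.0]]
ft_force: [-18.1, 1.0, 17.8]
gripper_width: 0.0071
grasp_force: 81.9
```

step_arm([
  [[0,0,0],[0,-2,0],0],
  [[0,0,0],[0,0,0],0],
  [[0,0,0],[0,0,0],0],
])

```text
time_s: 21.77
position: [0.6206, -0.0431, 0.2142]
eef_rot: [[0.111, -0.994, -0.01], [-0.994, -0.111, -0.001], [0.0, 0.01, -1.0]]
ft_force: [-25.3, 0.7, 23.7]
gripper_width: 0.0075
grasp_force: 82.8
```

Force jumped to 25 N with no more travel, so the bracket is against the shoulders. I'll check it in the camera.

```bash
python3 - <<'E'
from h import *
need(.6206,-.0431)
im,d=cap('scene'); cv2.imwrite('pics/s6.png',cv2.resize(im[150:270,180:340],(800,600),interpolation=cv2.INTER_CUBIC))
W=cloud('scene',d); 
# leg front face points & lip
m=(W[...,2]>.028)&(W[...,2]<.075)&(W[...,0]>.58)&(W[...,0]<.65)&(W[...,1]>-.075)&(W[...,1]<.02)&(im.min(2)>110)
q=W[m]; O=np.array([.6568,-.0297]); h=np.radians(6.3); ex=np.array([np.cos(h),np.sin(h)]); ey=np.array([-ex[1],ex[0]])
X=(q[:,:2]-O)@ex; Y=(q[:,:2]-O)@ey
print(m.sum(),'x',np.percentile(X,[5,25,50,75,95]).round(4),'y',np.percentile(Y,[1,50,99]).round(4))
s=np.linalg.lstsq(np.c_[Y,q[:,2]-.05,np.ones(len(q))],X,rcond=None)[0]; print('yaw,tilt slopes',s.round(3))
E
```

```text
tool shift mm [ 0. -0. -0.] heading x -83.62 [ 0.6206 -0.0431  0.2142] j [ 14.   26.  -18.5  -0.1 -46.   -7.5]
86 x [-0.0357 -0.0342 -0.0328 -0.0308 -0.0273] y [-0.0244  0.0097  0.0241]
yaw,tilt slopes [-0.038  0.02  -0.032]
```

View pics/s6.png

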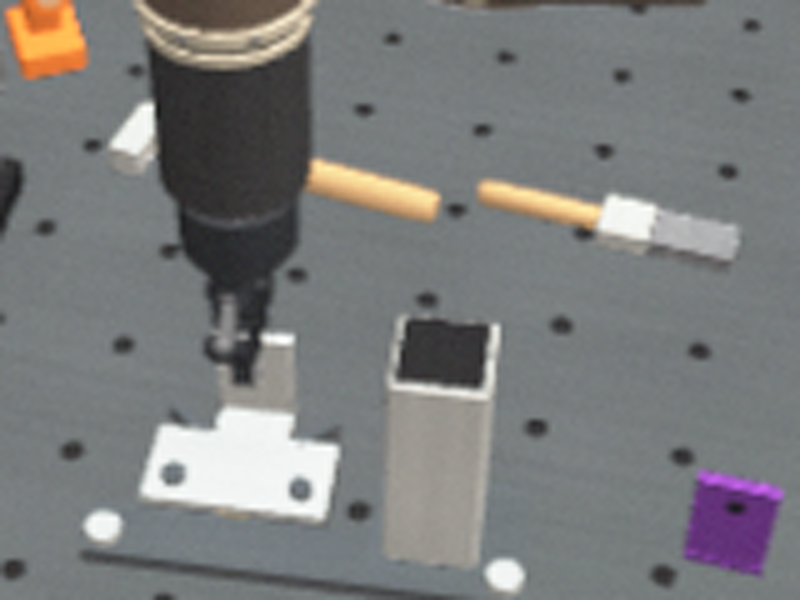

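The leg's front face sits at fixture x -32 mm, exactly the home value. It is centred to within 1 mm and square. I'll hold a moment and hand in.

step_arm([
  [[0,0,0],[0,-0.5,0],0],
  [[0,0,0],[0,0,0],0],
  [[0,0,0],[0,0,0],0],
  [[0,0,0],[0,0,0],0],
  [[0,0,0],[0,0,0],0],
  [[0,0,0],[0,0,0],0],
  [[0,0,0],[0,0,0],0],
  [[0,0,0],[0,0,0],0],
])

```text
time_s: 22.48
position: [0.6207, -0.043, 0.2142]
eef_rot: [[0.111, -0.994, -0.011], [-0.994, -0.111, -0.002], [0.0, 0.011, -1.0]]
ft_force: [-27.2, 1.9, 26.2]
gripper_width: 0.0071
grasp_force: 82.9
```

```bash
python3 -c "
from h import *
s=bot.get_state(); print(s['position'],s['ft_force'],s['grasp_force'])
print(bot.sign_off())"
```

```text
[ 0.62073024 -0.04304245  0.21420627] [-27.22725477   1.92908541  26.23428949] 82.94654130935669
the job is handed in; nothing more can be done
None
```

I aimed the thermometer at the patch, held it over 1.5 s and stood it back on the bench, then pressed the bracket home against the stops and handed the job in still holding it at 22.5 s; the sign-off gave no verdict.

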